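# Break down a fired crucible load

## Task

The fired load has cooled: take the stack apart and set each piece upright in the middle of its own place - the dark lid on the pinkish-red firebrick, the open white crucible on the pan of the balance, the yellow control ring flat on the round anvil of the blue ring gauge, and the bare tan setter plate on the wire rack, lengthwise along it. The crucible still holds its sample, so keep it upright all the way; fired ceramic chips, so set every piece down gently and drop nothing, and leave the amber jar and the aluminium pipe clamp alone.

Things in the scene. Friction and masses are not known exactly. Their poses are not given: they have to be found in the camera images.
- setter: Tan ceramic setter plate, 130 (x) x 60 (y) x 16 mm thick, loose, flat on the bench under the load; about 0.24 kg. Origin: centre of its underside; z up. At the start the crucible stands on it about 32 mm towards its -x end and the control ring lies on it about 39 mm towards its +x end, each with its lowest point 16 mm above the setter's underside.
- crucible: White round crucible, 42 mm high, 58 mm outside diameter (straight sides from 10 mm up; the foot tapers to 48 mm), mouth 44 mm wide, about 0.2 kg, a fired pellet fast on its floor. Starts on the setter with the lid on. Origin: centre of its underside; z is its axis, up.
- lid: Dark grey round lid, 0.05 kg: from the bottom up a locating spigot 41 mm in diameter and 4 mm high, a disc 50 mm in diameter and 5 mm thick, and a round knob 18 mm in diameter and 16 mm high, 25 mm high in all. Origin: centre of the spigot's underside; z up. At the start the spigot hangs 4 mm inside the crucible's mouth and the disc rests on the rim (origin 38 mm above the crucible's).
- ring: Small yellow ceramic control ring lying flat, 24 mm outside diameter, 10 mm hole, 8 mm high, 12 g. Origin: centre of its underside; z is its axis.
- balance: White laboratory balance, fixed, 165 x 140 mm, with a grey display strip along its -x edge. Its round steel pan is 100 mm in diameter and 50 mm above the bench, the highest part. Origin: at bench level under the centre of the pan; z up.
- brick: Pinkish-red insulating firebrick, fixed, 114 x 114 mm and 32 mm high, flat top. Origin: centre of its underside; z up.
- gauge: Ring gauge, fixed: blue base 120 x 66 mm and 14 mm high with a round bright steel anvil, 44 mm in diameter, its flat top 24 mm above the bench. Towards +x a spindle 28 mm above the bench ends 18 mm from the anvil's centre; a blue post up to 32 mm high stands 34 to 46 mm from the centre and a dark round dial, 48 mm in diameter and up to 38 mm high, 70 mm from it. The +-y sides of the anvil are free above 14 mm. Origin: at bench level under the centre of the anvil; z up.
- rack: Steel wire cooling rack, fixed, 146 (x) x 96 (y) mm, top of the wires 22 mm above the bench; cross wires 6 mm thick at 28 and 56 mm either side of its middle, side wires at y = +-45 mm. Origin: bench level under its middle; x is its length, z up.
- jar: Bystander: amber glass jar with a white cap, 48 mm in diameter, 70 mm high, loose. Origin: centre of its underside.
- clamp: Bystander: aluminium pipe clamp lying flat, ring 62 mm in diameter and 16 mm high with a steel wing nut at one side, about 90 mm long, loose. Origin: centre of the ring's underside.

How it is judged:
By the outcome, as a careful person would: the job done as asked, in the order asked, and still so for the second after the job is handed in, with the robot touching nothing.
It also fails if it takes over 120 s, if anything falls off the work surface, if the arm or the gripper's body presses on something with over 40 N, if the wrist force passes 120 N, or if a joint passes its speed limit or range.

## Robot

A 6-joint arm with a two-finger parallel gripper is mounted at the origin on the work surface. World frame = base frame: x ahead of the robot, y to its left, z up, the work surface at z = 0. Lengths are in mm, angles in rad, forces in N, time in s.
With the tool pointing down it reaches from about 350 to 975 mm from the base axis. Payload 7.1 kg.
Tool frame: the origin (TCP) lies midway between the tips of the shut fingers; the grasp point (between the pads) lies 19 mm behind it; z points along the fingers, y is the line along which they close (so a half turn about z gives the same grasp; the last joint's range is limited). The gripper opens to 88 mm and grips with 3 to 60 N. Pads are 20 mm wide; open, the fingers measure 115 mm over their backs; the gripper's body (75 mm by 178 mm) begins 61 mm behind the grasp point.
Start: joints at [-1.226, 0.423, 1.63, -0, 1.089, -0.019], TCP at [222.409, -584.071, 222.675] pointing down, gripper open.
Joint ranges: [-3, 3], [-0.9, 2.11], [0.09, 2.58], [-1.31, 4.45], [0.11, 2.69], [-2.54, 2.54]. Speed limits (rad/s): [2.39, 2.39, 3.01, 3.14, 3.14, 3.14].

## Interface

Orientations are given as a rotation vector (axis times angle).
In Python, from workcell import ctrl gives the robot as it stands. The module is installed in compiled form; this text tells all that it offers.
- The arm moves only by the tool servo_tool, never from a script. Its argument "increments" is a list of rows, each a list of 7 numbers: the shift along the world's x, y, z in cm, then the turn, a rotation vector about the world's x, y, z in degrees, then the opening, from -1 (shut) to 1 (fully open). A call has 1 to 20 rows; each row is the pose to reach, as a shift and turn from the pose commanded when the call began; what a row does not reach only later rows make up. A row lasts 1/12 s, in which the tool goes at most 41.7 mm and 7.16 degrees, less where a joint would pass 70% of its speed; a pose out of reach is approached as far as the arm can. A call with a gripper value outside its range is refused whole. The fingers move at their own pace and stop on an object; the grip force is fixed at half the most. Time passes only in rows, so rows that repeat a pose let the fingers close. It gives the time, the measured TCP pose, the force, the opening and the grip force at its end, in the units of the state.
- ctrl.get_obs(): the state, without advancing time (a new reading comes with each control period).
- ctrl.get_image(name): name is "side" or "top"; returns a dict with "image" (400x640x3 uint8, red, green, blue), "fx", "fy", "cx", "cy" (pixels), "k1" (the pictures are not rectified: a ray, as slopes to the right and down, at radius r is drawn at 1 + k1 r^2 times it, then the intrinsics apply), "extrinsics" (4x4, takes a point from camera to world coordinates). Camera axes: x right, y up, looking along -z (the intrinsics and any distortion apply to the point x, -y, -z); pixel columns grow to the right and rows downward; lengths in mm; the calibration is good to about 2 mm. A picture is of the moment at which its call begins. There is no depth.
- ctrl.close_job(): hands the job in; it is judged then, once.
The state is a dict: "t": time; "qpos": joint angles; "qvel": joint speeds; "joint_torque": joint torques, N m; "ee_pos": TCP position; "orientation": TCP orientation; "ft_force": force on the tool from outside, world axes, zero at the start; "moment": the same for the moment, N m; "width": finger opening in mm; "grasp_force": force on a finger pad.
Only numpy, scipy, OpenCV 4.12 (cv2) and the standard library are available. Lean on these libraries where they do the work, as an engineer would, in place of code of your own. Each camera call takes 0.05 s, during which the arm holds its last target. There are 200 camera calls.

## Working session

There is one attempt and no reset: what is moved stays moved. The work goes in short steps, Python scripts to look and compute and a tool call to move; the robot and the scene stay as the last step left them, time stands still between calls to the robot, and variables do not carry over. Pictures are saved under pics/ and viewed, at most 15 in all, crops included, and the job is handed in when it is done.

Besides the shell and the picture viewer there is one more tool, called after ">>>" in YAML: its name, and indented under it one key for each argument. servo_tool: Moves the arm, as the interface text tells. Its arguments: {"type":"object","properties":{"increments":{"type":"array","items":{"type":"array","items":{"type":"number"}}}},"required":["increments"]}

```bash
mkdir -p pics; cat > h.py <<'E'
import numpy as np, cv2
from workcell import ctrl
def snap(name,fn,crop=None,scale=1):
    d=ctrl.get_image(name); im=d["image"][:,:,::-1]
    if crop: x0,y0,x1,y1=crop; im=im[y0:y1,x0:x1]
    if scale!=1: im=cv2.resize(im,None,fx=scale,fy=scale,interpolation=cv2.INTER_CUBIC)
    cv2.imwrite("pics/"+fn,im); return d
def _K(d): return np.array([[d["fx"],0,d["cx"]],[0,d["fy"],d["cy"]],[0,0,1.]]),np.array([d["k1"],0,0,0,0.])
def ray(d,u,v):
    K,D=_K(d); p=cv2.undistortPoints(np.array([[[u,v]]],float),K,D)[0,0]
    E=np.array(d["extrinsics"]); return E[:3,3],E[:3,:3]@np.array([p[0],-p[1],-1])
def at(d,u,v,z):
    o,r=ray(d,u,v); return (o+r*(z-o[2])/r[2]).round(1)
def proj(d,P):
    K,D=_K(d);E=np.array(d["extrinsics"]); c=(np.atleast_2d(P)-E[:3,3])@E[:3,:3]; c=c*[1,-1,-1]
    return cv2.projectPoints(c,np.zeros(3),np.zeros(3),K,D)[0][:,0].round(1)
E
python3 - <<'E'
from h import *
for n in("top","side"):
    d=snap(n,n+"0.png"); print(n,d["fx"],d["cx"],d["cy"],d["k1"],np.array(d["extrinsics"]).round(3).tolist())
o=ctrl.get_obs();print(o["orientation"],o["width"],o["ft_force"])
E
```

```text
top 381.57911141679193 316.17377518906926 199.59917949828105 0.005215263948277633 [[0.026, 0.982, -0.187, 324.031], [-0.999, 0.03, 0.019, 18.937], [0.024, 0.186, 0.982, 1151.071], [0.0, 0.0, 0.0, 1.0]]
side 486.88304668022 320.10933378642846 203.11639683736743 -0.0987854284635879 [[-0.842, 0.359, -0.404, 0.544], [-0.54, -0.558, 0.63, 805.021], [0.0, 0.748, 0.663, 926.423], [0.0, 0.0, 0.0, 1.0]]
[-3.08843390e+00 -5.68015261e-01  3.42794189e-04] 87.7218644971274 [-1.21372355  0.17011626  0.88990451]
```

View pics/top0.png

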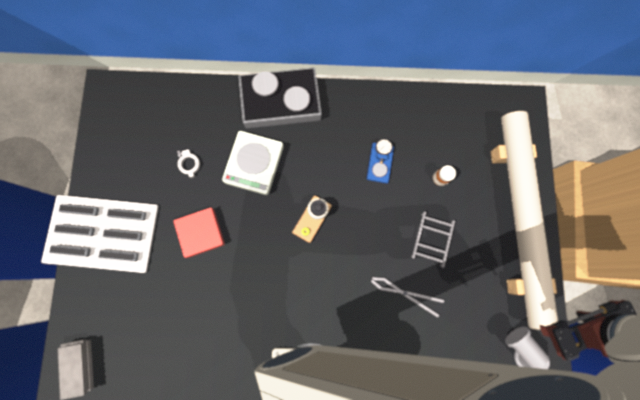

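View pics/side0.png

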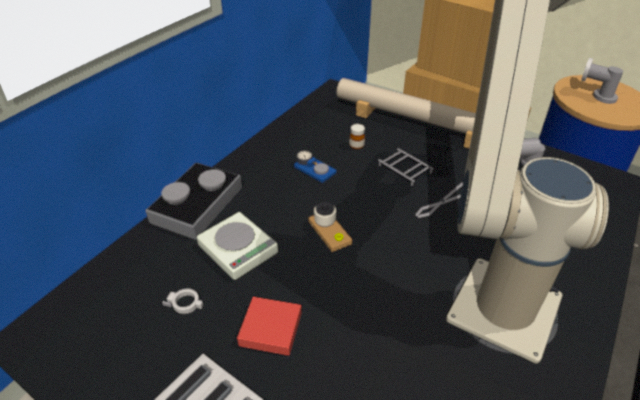

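The top view shows the brick (198,232), balance (253,158), load (313,218), gauge (380,163), jar (445,176) and rack (433,238). The clamp is at (188,162). Next I need enlarged crops.

```bash
python3 - <<'E'
from h import *
snap("top","tA.png",(165,120,365,270),4)
snap("top","tB.png",(290,130,470,270),4.4)
snap("side","sA.png",(190,110,440,260),3.2)
E
```

```text
(no output)
```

View pics/tA.png

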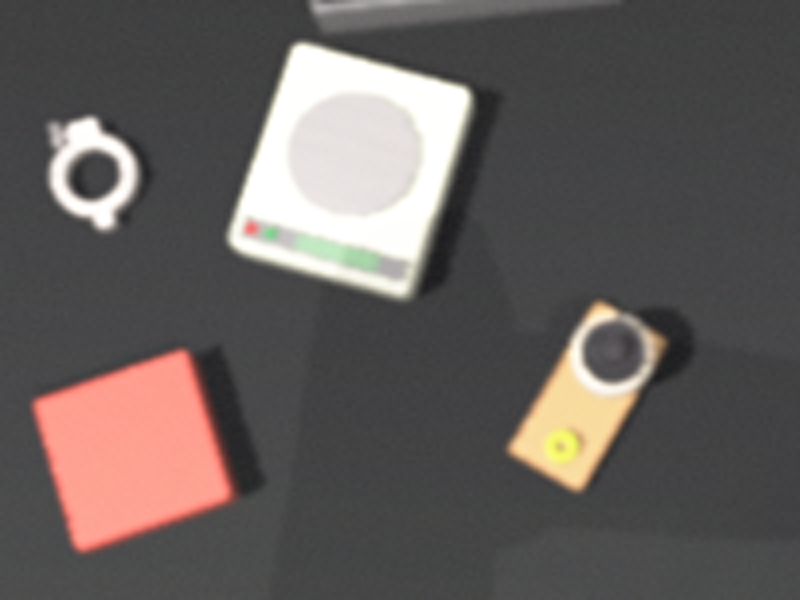

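View pics/tB.png

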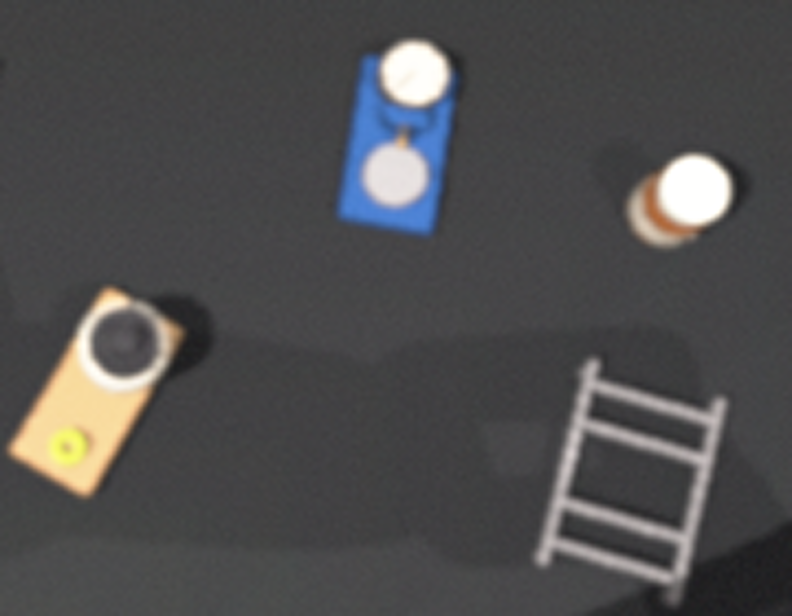

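View pics/sA.png

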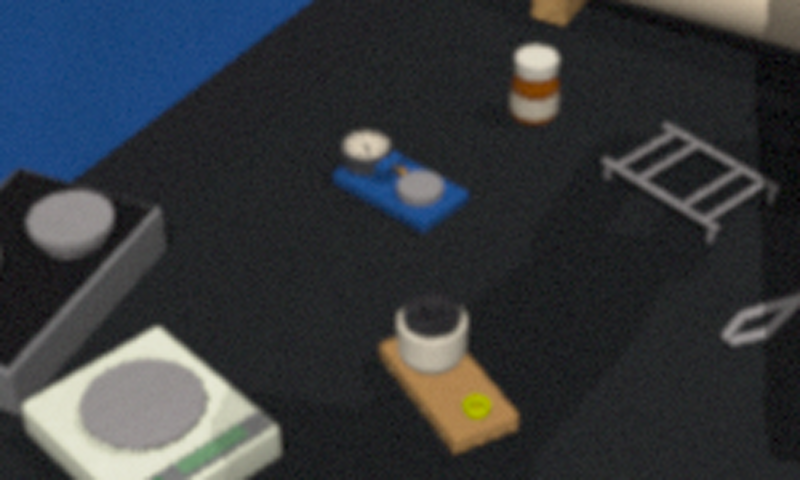

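```bash
python3 - <<'E'
from h import *
d=ctrl.get_image("top"); s=ctrl.get_image("side")
A=lambda u,v,z:at(d,(u+.5)/4-.5+165,(v+.5)/4-.5+120,z)[:2]
B=lambda u,v,z:at(d,(u+.5)/4.4-.5+290,(v+.5)/4.4-.5+130,z)[:2]
S=lambda u,v,z:at(s,(u+.5)/3.2-.5+190,(v+.5)/3.2-.5+110,z)[:2]
ang=lambda p,q:np.degrees(np.arctan2(*(np.array(q)-p)[::-1])).round(1)
print("pan",A(355.5,153.5,50),S(144,404,50))
b=[A(*p,32) for p in((33,402),(187,350),(235,495),(80,552))];print("brick",np.mean(b,0),ang(b[0],b[1]),[np.linalg.norm(b[i]-b[i-1]).round() for i in range(4)])
for F,c in((A,((598,300),(668,342),(581,494),(508,450))),(B,((110,286),(186,332),(90,497),(9,452))),(S,((380,346),(455,440),(519,415),))):
    q=[F(*p,16) for p in c];print("setter",np.mean(q,0),q, ang(q[0],q[-1]),ang(q[1],q[2]))
print("rim",A(611,354,42),B(123,347,42),"knob",A(620,345,63),B(128,338,63),"ring",A(563,446,24),B(69,447,24),S(477,405,24))
print("anvil",B(395,175,24),S(421,186,24),"dial",B(415,73,38),S(367,145,38))
r=[B(*p,20) for p in((592,362),(721,400),(675,598),(543,563))];print("rack",np.mean(r,0),r,ang(r[0],r[3]),ang(r[1],r[2]))
print("jar",B(695,190,70),"clamp",A(95,175,16))
q=[S(*p,20) for p in((605,162),(668,127),(773,185),(713,228))];print("rackS",np.mean(q,0),ang(q[0],q[3]),ang(q[1],q[2]))
E
```

```text
pan [653.9 188.2] [648.6 194.9]
brick [430.425 338.975] -69.0 [np.float64(116.0), np.float64(117.0), np.float64(114.0), np.float64(116.0)]
setter [481.525   8.35 ] [array([554.9,   3.7]), array([524.2, -50.1]), array([408. ,  12.3]), array([439. ,  67.5])] 151.2 151.8
setter [481.85   7.6 ] [array([555. ,   2.2]), array([524.4, -50.9]), array([409.6,  11.7]), array([438.4,  67.4])] 150.8 151.4
setter [465.23333333  30.43333333] [array([549.2,   8.5]), array([437.9,  67.3]), array([408.6,  15.5])] 177.1 -119.5
rim [509.4  -6.7] [508.3  -7.3] knob [512.7 -12.5] [510.9  -9.9] ring [442.4  26.7] [442.1  26.9] [439.4  31. ]
anvil [ 638.4 -194. ] [ 634.8 -190.2] dial [ 708.4 -205.7] [ 704.1 -201.5]
rack [ 431.45 -355.55] [array([ 511.3, -329.8]), array([ 487.6, -417.9]), array([ 353.1, -381.4]), array([ 373.8, -293.1])] 165.1 164.8
jar [ 621.8 -386.9] clamp [640.4 390.5]
rackS [ 429.5   -350.875] 164.5 166.0
```

>>> servo_tool:
  increments:
    - [7,14,-1,0,0,35,1]
    - [14,28,-2,0,0,65,1]
    - [21,43,-3,0,0,100,1]
    - [28.8,57.7,-4.3,0,0,130.6,1]
    - [28.8,57.7,-4.3,0,0,130.6,1]
    - [28.8,57.7,-4.3,0,0,130.6,1]
    - [28.8,57.7,-4.3,0,0,130.6,1]
    - [28.8,57.7,-4.3,0,0,130.6,1]
    - [28.8,57.7,-4.3,0,0,130.6,1]
    - [28.8,57.7,-4.3,0,0,130.6,1]
    - [28.8,57.7,-4.3,0,0,130.6,1]
    - [28.8,57.7,-4.3,0,0,130.6,1]
    - [28.8,57.7,-4.3,0,0,130.6,1]
    - [28.8,57.7,-4.3,0,0,130.6,1]
    - [28.8,57.7,-4.3,0,0,130.6,1]
    - [28.8,57.7,-4.3,0,0,130.6,1]
    - [28.8,57.7,-4.3,0,0,130.6,1]
    - [28.8,57.7,-4.3,0,0,130.6,1]
    - [28.8,57.7,-4.3,0,0,130.6,1]
    - [28.8,57.7,-4.3,0,0,130.6,1]

```text
t: 2.02
ee_pos: [510.5, -6.7, 179.6]
orientation: [-0.772, -3.045, 0.0]
ft_force: [-0.3, 0.1, 0.1]
width: 87.6
grasp_force: 0.0
```

```bash
python3 - <<'E'
from h import *
d=ctrl.get_image("top")
A=lambda u,v,z:at(d,(u+.5)/4-.5+165,(v+.5)/4-.5+120,z)[:2]
B=lambda u,v,z:at(d,(u+.5)/4.4-.5+290,(v+.5)/4.4-.5+130,z)[:2]
s=ctrl.get_image("side")
S=lambda u,v,z:at(s,(u+.5)/3.2-.5+190,(v+.5)/3.2-.5+110,z)[:2]
print("rim",A(611,354,58),B(123,347,58),"knob",A(620,345,79),B(128,338,79),"disc S",S(433,317,63))
a=d["image"][150:270,240:400,::-1]; b=s["image"][120:260,240:420,::-1]
a=cv2.resize(a,None,fx=3.3,fy=3.3,interpolation=2); b=cv2.resize(b,(int(a.shape[0]*180/140/1.45),int(a.shape[0]/1.45)),interpolation=2)
b=cv2.resize(s["image"][130:260,280:380,::-1],None,fx=2.6,fy=2.6,interpolation=2)
H=max(a.shape[0],b.shape[0]); pad=lambda i:cv2.copyMakeBorder(i,0,H-i.shape[0],0,0,0)
o=np.hstack([pad(a),pad(b)]);print(o.shape,a.shape);cv2.imwrite("pics/c1.png",o)
print(proj(d,[[510.5,-6.7,179.6]]),proj(s,[[510.5,-6.7,179.6]]))
E
```

```text
rim [506.7  -6.3] [505.7  -6.9] knob [509.9 -12.1] [508.2  -9.5] disc S [503.5  -3. ]
(396, 788, 3) (396, 528, 3)
[[318.9 199. ]] [[323.7 172.2]]
```

View pics/c1.png

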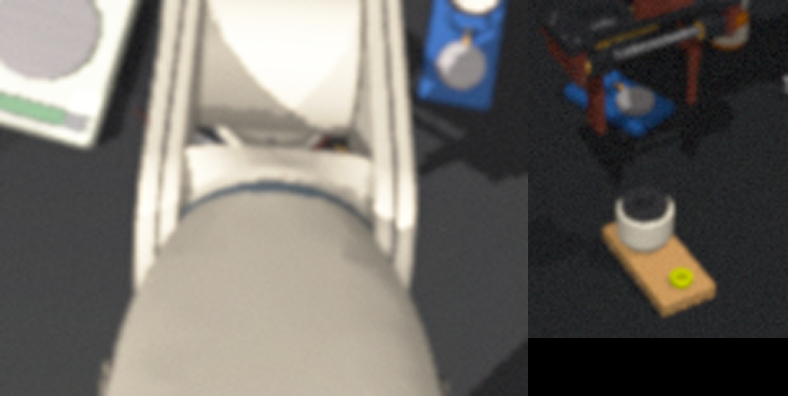

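>>> servo_tool:
  increments:
    - [-0.45,0,-3,0,0,0,-0.1]
    - [-0.45,0,-6,0,0,0,-0.1]
    - [-0.45,0,-9.3,0,0,0,-0.1]
    - [-0.45,0,-9.3,0,0,0,-0.1]
    - [-0.45,0,-9.3,0,0,0,-0.1]
    - [-0.45,0,-9.3,0,0,0,-0.1]
    - [-0.45,0,-9.3,0,0,0,-0.1]
    - [-0.45,0,-9.3,0,0,0,-0.1]

```text
t: 2.78
ee_pos: [507.3, -7.2, 88.5]
orientation: [0.774, 3.041, 0.001]
ft_force: [0.4, -0.4, 0.1]
width: 40.5
grasp_force: 0.0
```

```bash
python3 - <<'E'
from h import *
s=snap("side","c2.png",(280,150,380,260),5.4)
P=ctrl.get_obs()["ee_pos"];print(P)
t=lambda p:((p+.5-[280,150])*5.4).round(1)
y=np.array([np.cos(np.radians(61.5)),np.sin(np.radians(61.5)),0])
print(t(proj(s,[P,P+20*y,P-20*y,[506,-7,79],[516,-7,79],[506,3,79]])))
E
```

```text
[507.06115761  -7.13206421  88.33326447]
[[244.1 273.2]
 [207.9 286.7]
 [280.3 260.3]
 [245.7 288.9]
 [228.4 281.3]
 [234.9 300.2]]
```

View pics/c2.png

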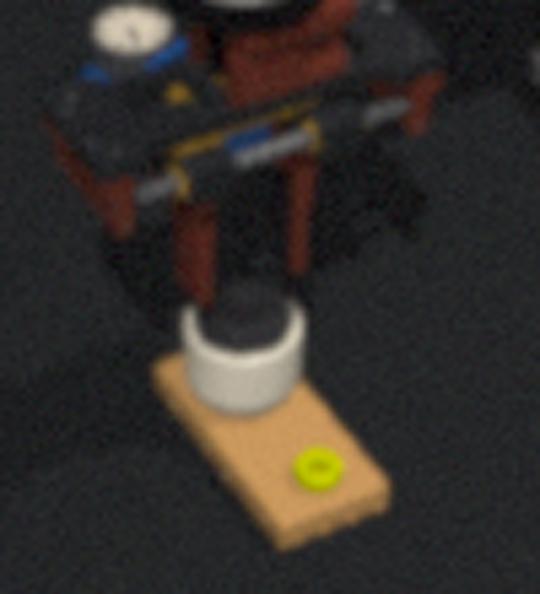

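```bash
cat >> h.py <<'E'
def circ(c,r,z,n=72):
    a=np.linspace(0,2*np.pi,n); return np.c_[c[0]+r*np.cos(a),c[1]+r*np.sin(a),z+0*a]
E
python3 - <<'E'
from h import *
s=ctrl.get_image("side")
t=lambda p:((p+.5-[280,150])*5.4).round(1)
for c in((506,-7),(503,-4),(501,-1)):
    r=t(proj(s,circ(c,29,58)));f=t(proj(s,circ(c,24,16)));l=t(proj(s,circ(c,25,58)));print(c,"rim x",r[:,0].min(),r[:,0].max(),"foot low",f[:,1].max(),"disc low",l[:,1].max())
S=lambda u,v,z:at(s,u/5.4-.5+280,v/5.4-.5+150,z)[:2]
print("ring",S(319,466,24)); print([S(*p,16) for p in((153,362),(390,482),(281,528))],S(281,549,0))
print("knobtop?",S(243,292,79))
E
```

```text
(506, -7) rim x 186.3 304.6 foot low 416.3 disc low 355.3
(503, -4) rim x 188.5 306.7 foot low 422.3 disc low 361.3
(501, -1) rim x 188.5 306.7 foot low 427.1 disc low 366.7
ring [440.5  29.9]
[array([553.3,   5.2]), array([410. ,  13.8]), array([438.3,  68.1])] [438.8  66.9]
knobtop? [505.9  -4.4]
```

>>> servo_tool:
  increments:
    - [0.1,-0.18,0,0,0,0,-0.1]
    - [0.1,-0.18,-1,0,0,0,-0.1]
    - [0.1,-0.18,-1.6,0,0,0,-0.1]
    - [0.1,-0.18,-2.1,0,0,0,-0.1]
    - [0.1,-0.18,-2.1,0,0,0,-0.1]
    - [0.1,-0.18,-2.1,0,0,0,-0.1]
    - [0.1,-0.18,-2.1,0,0,0,-0.1]

```text
t: 3.47
ee_pos: [506.8, -8.8, 65.4]
orientation: [-0.775, -3.044, 0.0]
ft_force: [0.1, -0.1, 0.8]
width: 39.5
grasp_force: 0.0
```

>>> servo_tool:
  increments:
    - [0,0,0,0,0,0,-0.4]
    - [0,0,0,0,0,0,-0.5]
    - [0,0,0,0,0,0,-0.55]
    - [0,0,0,0,0,0,-0.6]
    - [0,0,0,0,0,0,-0.65]
    - [0,0,0,0,0,0,-1]
    - [0,0,0,0,0,0,-1]
    - [0,0,0,0,0,0,-1]
    - [0,0,0,0,0,0,-1]
    - [0,0,0.2,0,0,0,-1]
    - [0,0,0.5,0,0,0,-1]
    - [0,0,1,0,0,0,-1]
    - [0,0,2,0,0,0,-1]
    - [0,0,3.5,0,0,0,-1]
    - [0,0,6,0,0,0,-1]
    - [0,0,6,0,0,0,-1]
    - [0,0,6,0,0,0,-1]

```text
t: 4.88
ee_pos: [508.0, -9.0, 127.4]
orientation: [0.774, 3.041, 0.001]
ft_force: [-0.5, 0.1, -0.6]
width: 16.7
grasp_force: 30.0
```

```bash
python3 - <<'E'
from h import *
s=snap("side","c3.png",(280,130,380,250),5)
P=ctrl.get_obs()["ee_pos"];print(P)
b=((130,306),(187,210))
s=snap("side","c4.png",(230,280,310,365),6)
E
```

```text
[507.16202386  -8.92198354 126.36511608]
```

View pics/c3.png

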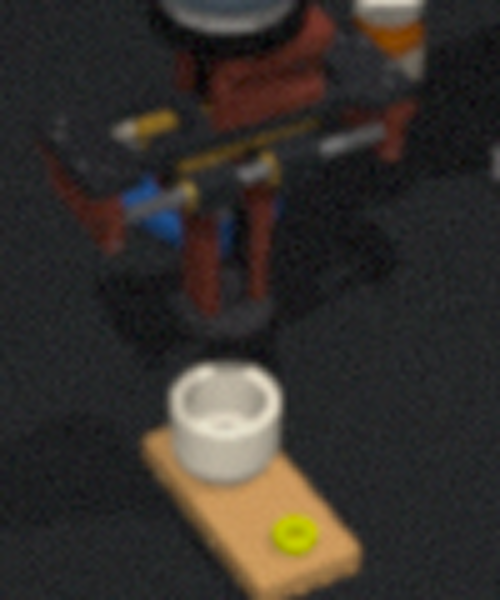

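View pics/c4.png

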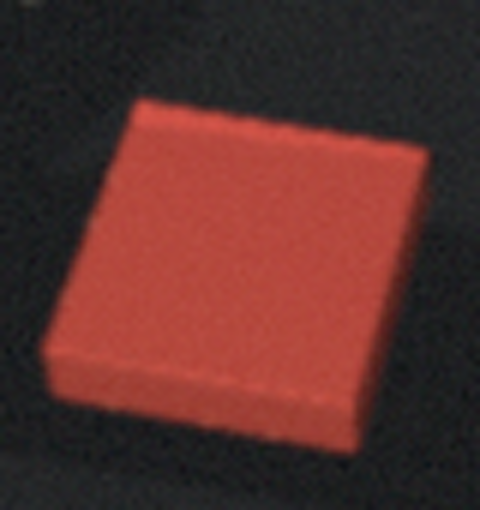

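```bash
python3 - <<'E'
from h import *
s=ctrl.get_image("side")
b=[at(s,u/6-.5+230,v/6-.5+280,32)[:2] for u,v in((137,100),(430,150),(358,403),(43,350))];print(b,np.mean(b,0))
t=lambda p:((p+.5-[280,130])*5).round(1)
ext=lambda c,r,z:[(q.min(0),q.max(0)) for q in [t(proj(s,circ(c,r,z)))]]
P=ctrl.get_obs()["ee_pos"];print(P)
print("disc bot/top",ext(P,25,P[2]-7),ext(P,25,P[2]-2))
for c in((507,-8),(509,-10)):print(c,"rim",ext(c,29,58),"foot",ext(c,24,16))
S=lambda u,v,z:at(s,u/5-.5+280,v/5-.5+130,z)[:2]
print("ring",S(295,534,24))
E
```

```text
[array([502.3, 309.7]), array([395.3, 268.2]), array([355.1, 371.8]), array([461.2, 415.3])] [428.475 341.25 ]
[506.27803098  -8.84714377 125.21136535]
disc bot/top [(array([181. , 277.5]), array([278., 340.]))] [(array([181., 270.]), array([278.5, 332.5]))]
(507, -8) rim [(array([172. , 359.5]), array([281. , 432.5]))] foot [(array([182. , 422.5]), array([270.5, 483.5]))]
(509, -10) rim [(array([171., 356.]), array([280., 429.]))] foot [(array([181., 419.]), array([269., 480.]))]
ring [439.7  31.6]
```

>>> servo_tool:
  increments:
    - [-0.7,3,0,0,0,0,-1]
    - [-1.4,6.5,0,0,0,0,-1]
    - [-2.2,10,0,0,0,0,-1]
    - [-3,13.5,0,0,0,0,-1]
    - [-3.8,17,0,0,0,0,-1]
    - [-4.6,20.5,0,0,0,0,-1]
    - [-5.3,24,0,0,0,0,-1]
    - [-6.1,27.5,-1,0,0,0,-1]
    - [-6.9,31,-2,0,0,0,-1]
    - [-7.4,33.5,-3.5,0,0,0,-1]
    - [-7.75,34.85,-5,0,0,0,-1]
    - [-7.75,34.85,-6.5,0,0,0,-1]
    - [-7.75,34.85,-7.5,0,0,0,-1]
    - [-7.75,34.85,-7.8,0,0,0,-1]
    - [-7.75,34.85,-8,0,0,0,-1]
    - [-7.75,34.85,-8,0,0,0,-1]
    - [-7.75,34.85,-8,0,0,0,-1]

```text
t: 6.45
ee_pos: [429.9, 339.3, 46.2]
orientation: [0.776, 3.044, 0.001]
ft_force: [-0.5, 0.4, -1.3]
width: 16.7
grasp_force: 30.0
```

Commanded z is now 45.6, and contact is expected near 44. I'll lower slowly.

>>> servo_tool:
  increments:
    - [0,0,-0.05,0,0,0,-1]
    - [0,0,-0.1,0,0,0,-1]
    - [0,0,-0.15,0,0,0,-1]
    - [0,0,-0.15,0,0,0,-1]

```text
t: 6.78
ee_pos: [429.6, 339.6, 44.5]
orientation: [0.775, 3.044, 0.001]
ft_force: [-0.5, -0.2, -0.4]
width: 17.1
grasp_force: 30.0
```

>>> servo_tool:
  increments:
    - [0,0,-0.03,0,0,0,-1]
    - [0,0,-0.06,0,0,0,-1]
    - [0,0,-0.09,0,0,0,-1]
    - [0,0,-0.09,0,0,0,-1]

```text
t: 7.12
ee_pos: [429.5, 339.7, 43.8]
orientation: [0.775, 3.044, 0.0]
ft_force: [-0.8, -1.4, 6.1]
width: 16.9
grasp_force: 30.0
```

>>> servo_tool:
  increments:
    - [0,0,0.02,0,0,0,-0.6]
    - [0,0,0.02,0,0,0,-0.5]
    - [0,0,0.02,0,0,0,-0.3]
    - [0,0,0.02,0,0,0,-0.1]
    - [0,0,0.02,0,0,0,-0.1]
    - [0,0,1,0,0,0,-0.1]
    - [0,0,3,0,0,0,-0.1]
    - [0,0,6,0,0,0,0.2]
    - [0,0,9,0,0,0,1]
    - [0.9,-3.5,9,0,0,0,1]
    - [1.7,-7,9,0,0,0,1]
    - [2.5,-11,9,0,0,0,1]
    - [3.4,-15,9,0,0,0,1]
    - [4.3,-19,9,0,0,0,1]
    - [5.2,-23,9,0,0,0,1]
    - [6.1,-27,9,0,0,0,1]
    - [7,-31,9,0,0,0,1]
    - [7.75,-34.75,9,0,0,0,1]
    - [7.75,-34.75,9,0,0,0,1]
    - [7.75,-34.75,9,0,0,0,1]

```text
t: 8.78
ee_pos: [507.3, -9.7, 133.9]
orientation: [0.781, 3.042, 0.0]
ft_force: [-0.3, -0.3, 0.2]
width: 87.6
grasp_force: 0.0
```

```bash
python3 - <<'E'
from h import *
s=ctrl.get_image("side")
a=cv2.resize(s["image"][280:365,230:310,::-1],None,fx=4.7,fy=4.7,interpolation=2)
b=cv2.resize(s["image"][160:245,290:370,::-1],None,fx=4.7,fy=4.7,interpolation=2)
cv2.imwrite("pics/c5.png",np.hstack([a,b]));print(a.shape,ctrl.get_obs()["ee_pos"])
t=lambda p:((p+.5-[230,280])*4.7).round(1)
for c in((429.5,339.7),):
  for r,z in((25,36),(25,41),(9,57)):q=t(proj(s,circ(c,r,z)));print(q.min(0),q.max(0))
E
```

```text
(400, 376, 3) [506.85243915  -8.41975963 133.66955038]
[135.4 140.5] [243.  229.8]
[134.4 134.4] [242.5 223.7]
[166.4 141.9] [205.4 174.4]
```

View pics/c5.png

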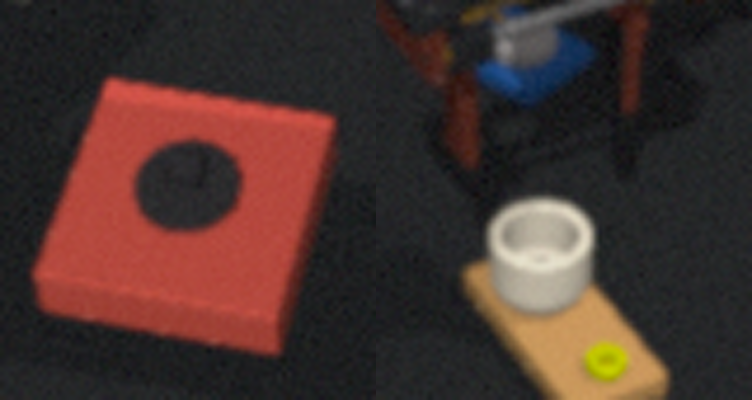

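>>> servo_tool:
  increments:
    - [0,0,-3.5,0,0,0,1]
    - [0,0,-7,0,0,0,1]
    - [0,0,-9.5,0,0,0,1]
    - [0,0,-11,0,0,0,1]
    - [0,0,-11.2,0,0,0,1]
    - [0,0,-11.2,0,0,0,0.6]
    - [0,0,-11.2,0,0,0,0.45]
    - [0,0,-11.2,0,0,0,0.4]
    - [0,0,-11.2,0,0,0,0.35]
    - [0,0,-11.2,0,0,0,0.3]
    - [0,0,-11.2,0,0,0,0.25]
    - [0,0,-11.2,0,0,0,0.2]
    - [0,0,-11.2,0,0,0,-0.2]
    - [0,0,-11.2,0,0,0,-1]
    - [0,0,-11.2,0,0,0,-1]

```text
t: 10.08
ee_pos: [507.6, -7.9, 22.3]
orientation: [0.775, 3.043, 0.001]
ft_force: [-1.8, 0.8, 7.8]
width: 58.1
grasp_force: 30.0
```

>>> servo_tool:
  increments:
    - [0,0,0.2,0,0,0,-1]
    - [0,0,0.5,0,0,0,-1]
    - [0,0,1,0,0,0,-1]
    - [0,0,2,0,0,0,-1]
    - [0,0,3.5,0,0,0,-1]
    - [0,0,5.5,0,0,0,-1]
    - [0,0,7.5,0,0,0,-1]
    - [0,0,9,0,0,0,-1]
    - [0,0,9,0,0,0,-1]
    - [0,0,9,0,0,0,-1]

```text
t: 10.92
ee_pos: [507.5, -7.9, 112.3]
orientation: [0.774, 3.042, 0.001]
ft_force: [-0.4, 0.4, -1.7]
width: 58.1
grasp_force: 30.0
```

```bash
python3 - <<'E'
from h import *
s=ctrl.get_image("side")
a=cv2.resize(s["image"][205:285,190:285,::-1],None,fx=4.2,fy=4.2,interpolation=2)
b=cv2.resize(s["image"][150:230,285:380,::-1],None,fx=4.2,fy=4.2,interpolation=2)
cv2.imwrite("pics/c6.png",np.hstack([a,b]));print(a.shape,ctrl.get_obs()["ee_pos"])
t=lambda p:((p+.5-[190,205])*4.2).round(1)
for c in((653.9,188.2),(651,191.5),(648.6,194.9)):
  q=t(proj(s,circ(c,50,50)));print(c,q.min(0),q.max(0))
E
```

```text
(336, 399, 3) [506.71885568  -7.88506036 111.35535402]
(653.9, 188.2) [107.1  65.1] [272.6 182.3]
(651, 191.5) [107.1  69.7] [273.  187.7]
(648.6, 194.9) [106.3  74.3] [272.6 192.8]
```

View pics/c6.png

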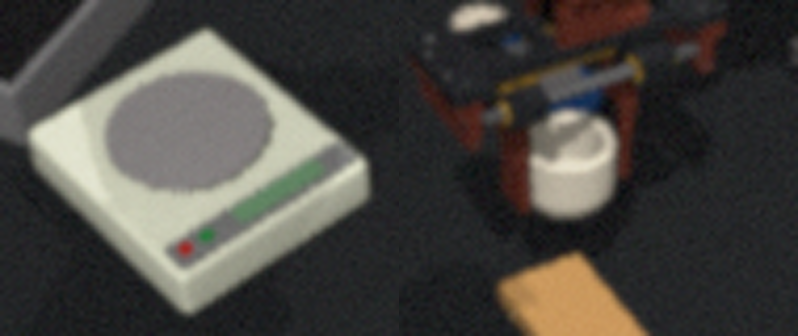

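>>> servo_tool:
  increments:
    - [1,1.4,0,0,0,0,-1]
    - [2.5,3.5,0,0,0,0,-1]
    - [4.3,6,0,0,0,0,-1]
    - [6.2,8.6,0,0,0,0,-1]
    - [8.1,11.3,0,0,0,0,-1]
    - [10,14,0,0,0,0,-1]
    - [11.8,16.5,0,0,0,0,-1]
    - [13.2,18.4,0,0,0,0,-1]
    - [14,19.5,-0.5,0,0,0,-1]
    - [14.35,19.95,-1.5,0,0,0,-1]
    - [14.35,19.95,-3,0,0,0,-1]
    - [14.35,19.95,-4.3,0,0,0,-1]
    - [14.35,19.95,-5,0,0,0,-1]
    - [14.35,19.95,-5.2,0,0,0,-1]
    - [14.35,19.95,-5.2,0,0,0,-1]
    - [14.35,19.95,-5.2,0,0,0,-1]

```text
t: 12.3
ee_pos: [650.5, 191.0, 59.4]
orientation: [0.776, 3.044, 0.0]
ft_force: [1.2, 0.6, -2.0]
width: 58.2
grasp_force: 30.0
```

>>> servo_tool:
  increments:
    - [0,0.05,-0.06,0,0,0,-1]
    - [0,0.05,-0.12,0,0,0,-1]
    - [0,0.05,-0.18,0,0,0,-1]
    - [0,0.05,-0.18,0,0,0,-1]

```text
t: 12.63
ee_pos: [650.5, 192.2, 57.8]
orientation: [0.775, 3.044, 0.0]
ft_force: [0.1, -0.3, -2.3]
width: 58.2
grasp_force: 30.0
```

>>> servo_tool:
  increments:
    - [0,0,-0.03,0,0,0,-1]
    - [0,0,-0.06,0,0,0,-1]
    - [0,0,-0.09,0,0,0,-1]
    - [0,0,-0.12,0,0,0,-1]
    - [0,0,-0.12,0,0,0,-1]

```text
t: 13.05
ee_pos: [650.4, 192.2, 56.4]
orientation: [0.775, 3.045, 0.0]
ft_force: [-0.4, -0.1, 0.6]
width: 58.5
grasp_force: 30.0
```

>>> servo_tool:
  increments:
    - [0,0,-0.02,0,0,0,-1]
    - [0,0,-0.04,0,0,0,-1]
    - [0,0,-0.04,0,0,0,-1]

```text
t: 13.3
ee_pos: [650.4, 192.2, 56.4]
orientation: [0.775, 3.045, 0.0]
ft_force: [-2.6, -0.4, 4.7]
width: 58.1
grasp_force: 30.0
```

>>> servo_tool:
  increments:
    - [0,0,0,0,0,0,0.4]
    - [0,0,0,0,0,0,0.6]
    - [0,0,0,0,0,0,1]
    - [0,0,0,0,0,0,1]
    - [0,0,0.5,0,0,0,1]
    - [0,0,2,0,0,0,1]
    - [0,0,5,0,0,0,1]
    - [0,0,8,0,0,0,1]
    - [-2.5,-1.9,8,0,0,0,1]
    - [-5.5,-4.3,8,0,0,0,0]
    - [-8.5,-6.6,8,0,0,0,-0.1]
    - [-11.5,-8.9,8,0,0,0,-0.1]
    - [-14.5,-11.3,6,0,0,0,-0.1]
    - [-17.5,-13.6,3,0,0,0,-0.1]
    - [-20,-15.5,1,0,0,0,-0.1]
    - [-21,-16.3,0,0,0,0,-0.1]
    - [-21,-16.3,-1,0,0,0,-0.1]
    - [-21,-16.3,-1,0,0,0,-0.1]
    - [-21,-16.3,-1,0,0,0,-0.1]

```text
t: 14.88
ee_pos: [442.4, 29.4, 46.5]
orientation: [0.775, 3.043, 0.001]
ft_force: [-0.6, 0.0, -0.2]
width: 39.3
grasp_force: 0.0
```

```bash
python3 - <<'E'
from h import *
s=ctrl.get_image("side")
a=cv2.resize(s["image"][205:285,190:285,::-1],None,fx=4.2,fy=4.2,interpolation=2)
b=cv2.resize(s["image"][175:255,290:385,::-1],None,fx=4.2,fy=4.2,interpolation=2)
cv2.imwrite("pics/c7.png",np.hstack([a,b]));P=ctrl.get_obs()["ee_pos"];print(P)
t=lambda p:((p+.5-[290,175])*4.2+[399,0]).round(1)
for c in((440.5,29.5),):
  for z in(16,24):q=t(proj(s,circ(c,12,z)));print(c,q.min(0),q.max(0))
t=lambda p:((p+.5-[190,205])*4.2).round(1)
for r,z in((24,50),(29,92)):q=t(proj(s,circ((650.4,192.2),r,z)));print(q.min(0),q.max(0))
E
```

```text
[442.82770369  29.64760225  46.81449726]
(440.5, 29.5) [585.9 252.4] [624.5 280.1]
(440.5, 29.5) [586.3 243.2] [625.  270.9]
[150.4 100. ] [230.2 156.7]
[132.7  44.5] [231.  112.6]
```

View pics/c7.png

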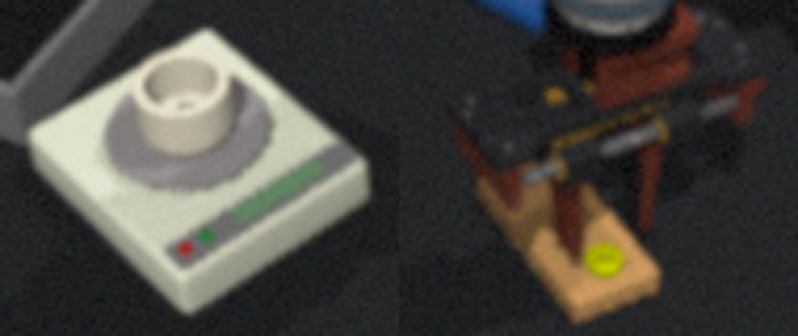

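>>> servo_tool:
  increments:
    - [0,0,-1,0,0,0,-0.1]
    - [0,0,-2,0,0,0,-0.1]
    - [0,0,-2.5,0,0,0,-0.1]
    - [0,0,-2.75,0,0,0,-0.1]
    - [0,0,-2.75,0,0,0,-0.2]
    - [0,0,-2.75,0,0,0,-0.25]
    - [0,0,-2.75,0,0,0,-0.3]

```text
t: 15.52
ee_pos: [440.5, 29.2, 18.4]
orientation: [0.775, 3.045, 0.0]
ft_force: [0.4, 0.2, -0.1]
width: 31.2
grasp_force: 0.0
```

>>> servo_tool:
  increments:
    - [0,0,-0.05,0,0,0,-0.36]
    - [0,0,-0.05,0,0,0,-0.4]
    - [0,0,-0.05,0,0,0,-0.44]
    - [0,0,-0.05,0,0,0,-0.48]
    - [0,0,-0.05,0,0,0,-0.55]
    - [0,0,-0.05,0,0,0,-1]
    - [0,0,-0.05,0,0,0,-1]
    - [0,0,-0.05,0,0,0,-1]

```text
t: 16.18
ee_pos: [440.5, 29.1, 18.0]
orientation: [0.775, 3.044, 0.0]
ft_force: [-0.2, -0.7, 3.4]
width: 22.8
grasp_force: 30.0
```

>>> servo_tool:
  increments:
    - [0,0,0.2,0,0,0,-1]
    - [0,0,0.6,0,0,0,-1]
    - [0,0,1.5,0,0,0,-1]
    - [0,0,3.5,0,0,5,-1]
    - [0,0,6,0,0,10,-1]
    - [0,0,8,0,0,15,-1]
    - [0,0,9,0,0,19.2,-1]
    - [0,0,9,0,0,19.2,-1]
    - [0,0,9,0,0,19.2,-1]

```text
t: 16.93
ee_pos: [440.8, 29.2, 108.7]
orientation: [0.26, 3.129, 0.0]
ft_force: [-0.7, -0.7, 0.4]
width: 22.7
grasp_force: 30.0
```

```bash
python3 - <<'E'
from h import *
s=ctrl.get_image("side"); im=s["image"]
hsv=cv2.cvtColor(im,cv2.COLOR_RGB2HSV); g=cv2.cvtColor(im,cv2.COLOR_RGB2GRAY)
m=((hsv[...,1]<70)&(g>85)).astype(np.uint8)
n,l,st,c=cv2.connectedComponentsWithStats(m[140:200,280:345].copy())
for k in range(1,n):
    if st[k,4]>8: print(st[k]+[280,140,0,0,0],c[k].round(1)+[280,140])
for P in((636,-191.5),(638.4,-194),(634.8,-190.2)):
    q=proj(s,circ(P,22,24));print(P,q.min(0),q.max(0))
E
```

```text
[325 140  20  13 218] [335.8 145.5]
[297 151  15  10 116] [304.1 155.1]
[334 157  11   4  32] [339.2 158.6]
[314 162  15  12 129] [320.7 167.9]
[333 195   5   5  10] [335.  196.7]
(636, -191.5) [313.9 163.1] [328.3 171.9]
(638.4, -194) [313.7 162.4] [328.1 171.2]
(634.8, -190.2) [314.  163.4] [328.4 172.2]
```

>>> servo_tool:
  increments:
    - [1.5,-1.7,0,0,0,0,-1]
    - [4,-4.5,0,0,0,0,-1]
    - [6.7,-7.5,0,0,0,0,-1]
    - [9.3,-10.5,0,0,0,0,-1]
    - [12,-13.5,0,0,0,0,-1]
    - [14.6,-16.5,0,0,0,0,-1]
    - [17.2,-19.4,0,0,0,0,-1]
    - [19,-21.5,0,0,0,0,-1]
    - [19.65,-22.2,-0.5,0,0,0,-1]
    - [19.65,-22.2,-3,0,0,0,-1]
    - [19.65,-22.2,-5.5,0,0,0,-1]
    - [19.65,-22.2,-6.5,0,0,0,-1]
    - [19.65,-22.2,-6.5,0,0,0,-1]
    - [19.65,-22.2,-6.5,0,0,0,-1]
    - [19.65,-22.2,-6.5,0,0,0,-1]

```text
t: 18.23
ee_pos: [637.3, -192.6, 43.7]
orientation: [0.256, 3.13, -0.0]
ft_force: [0.8, 0.3, -0.1]
width: 22.2
grasp_force: 30.0
```

```bash
python3 - <<'E'
from h import *
s=ctrl.get_image("side")
a=cv2.resize(s["image"][130:190,285:360,::-1],None,fx=8,fy=8,interpolation=2)
cv2.imwrite("pics/c8.png",a);P=ctrl.get_obs()["ee_pos"];print(P)
t=lambda p:((p+.5-[285,130])*8).round(1)
for z in(P[2]-2,P[2]+6,24):q=t(proj(s,circ(P,12 if z!=24 else 22,z)));print(z,q.min(0),q.max(0))
print(t(proj(s,[[637,-192,24],[647,-192,24],[637,-182,24]])))
E
```

```text
[ 637.69439686 -192.73035981   44.17206304]
42.172063038398285 [259.2 243.2] [322.4 281.6]
50.172063038398285 [259.2 226.4] [323.2 264. ]
24 [233.6 265.6] [348.8 336. ]
[[291.2 301.6]
 [269.6 293.6]
 [277.6 315.2]]
```

View pics/c8.png

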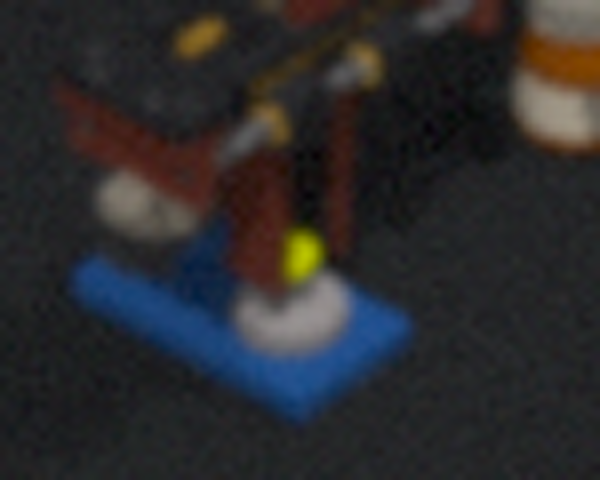

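>>> servo_tool:
  increments:
    - [0,0,-0.8,0,0,0,-1]
    - [0,0,-1.2,0,0,0,-1]
    - [0,0,-1.4,0,0,0,-1]
    - [0,0,-1.5,0,0,0,-1]
    - [0,0,-1.55,0,0,0,-1]
    - [0,0,-1.55,0,0,0,-1]
    - [0,0,-1.55,0,0,0,-1]

```text
t: 18.87
ee_pos: [637.0, -192.9, 27.5]
orientation: [0.256, 3.131, -0.0]
ft_force: [1.0, 0.8, -0.3]
width: 22.4
grasp_force: 30.0
```

>>> servo_tool:
  increments:
    - [0,0,-0.04,0,0,0,-1]
    - [0,0,-0.08,0,0,0,-1]
    - [0,0,-0.12,0,0,0,-1]
    - [0,0,-0.15,0,0,0,-1]
    - [0,0,-0.15,0,0,0,-1]

```text
t: 19.28
ee_pos: [637.0, -192.9, 26.1]
orientation: [0.256, 3.131, -0.0]
ft_force: [-1.0, 0.3, 2.2]
width: 22.4
grasp_force: 30.0
```

>>> servo_tool:
  increments:
    - [0,0,-0.02,0,0,0,-1]
    - [0,0,-0.02,0,0,0,-0.45]
    - [0,0,-0.02,0,0,0,-0.4]
    - [0,0,-0.02,0,0,0,-0.3]
    - [0,0,-0.02,0,0,0,-0.1]
    - [0,0,-0.02,0,0,0,-0.1]
    - [0,0,0.5,0,0,0,-0.1]
    - [0,0,2,0,0,0,-0.1]
    - [0,0,5,0,0,0,0.5]
    - [0,0,9,0,0,0,1]
    - [0,0,9,0,0,0,1]
    - [0,0,9,0,0,0,1]

```text
t: 20.28
ee_pos: [639.2, -193.6, 120.1]
orientation: [0.256, 3.125, -0.002]
ft_force: [-0.2, 0.2, -0.3]
width: 62.6
grasp_force: 0.0
```

```bash
cat >> h.py <<'E'
def tan(cam,z=16,roi=None):
    d=ctrl.get_image(cam); h=cv2.cvtColor(d["image"],cv2.COLOR_RGB2HSV)
    m=cv2.inRange(h,(10,90,90),(22,255,255))
    k=np.zeros_like(m); x0,y0,x1,y1=roi; k[y0:y1,x0:x1]=m[y0:y1,x0:x1]
    c=max(cv2.findContours(k,0,cv2.CHAIN_APPROX_NONE)[0],key=cv2.contourArea)[:,0]
    w=np.array([at(d,u,v,z)[:2] for u,v in c],np.float32); r=cv2.minAreaRect(w); return np.round(r[0],1),np.round(r[1],1),round(r[2],1)
E
python3 - <<'E'
from h import *
for z in(16,8):print(tan("side",z,(290,190,370,260)))
try: print(tan("top",16,(280,185,345,250)))
except Exception as e: print(e)
s=ctrl.get_image("side");h=cv2.cvtColor(s["image"],cv2.COLOR_RGB2HSV)
m=cv2.inRange(h,(24,120,120),(36,255,255)); v,u=np.nonzero(m[120:190,280:350]);print("ring px",u.min()+280,u.max()+280,v.min()+120,v.max()+120,at(s,(u.min()+u.max())/2+280,(v.min()+v.max())/2+120,28),ctrl.get_obs()["ee_pos"])
E
```

```text
(array([477.4,  15.2]), array([ 68.1, 144.9]), 61.2)
(array([481.4,   8.2]), array([ 69. , 146.2]), 61.5)
max() iterable argument is empty
ring px 317 324 164 169 [ 637.3 -190.    28. ] [ 636.01390215 -192.61142604  114.97800875]
```

>>> servo_tool:
  increments:
    - [-1.5,2,0,0,0,-3,1]
    - [-4,5,0,0,0,-6,1]
    - [-6.5,8.3,0,0,0,-10,1]
    - [-9,11.6,0,0,0,-14,1]
    - [-11.5,15,0,0,0,-18,1]
    - [-14,18.2,0,0,0,-19.3,1]
    - [-15.53,20.13,-1.5,0,0,-19.3,1]
    - [-15.53,20.13,-4.5,0,0,-19.3,1]
    - [-15.53,20.13,-7.5,0,0,-19.3,1]
    - [-15.53,20.13,-9.5,0,0,-19.3,1]
    - [-15.53,20.13,-10.5,0,0,-19.3,1]
    - [-15.53,20.13,-11,0,0,-19.3,1]
    - [-15.53,20.13,-11.1,0,0,-19.3,1]
    - [-15.53,20.13,-11.1,0,0,-19.3,1]
    - [-15.53,20.13,-11.1,0,0,-19.3,1]

```text
t: 21.73
ee_pos: [482.3, 8.3, 5.6]
orientation: [0.778, 3.043, 0.001]
ft_force: [0.5, 0.6, -0.3]
width: 87.8
grasp_force: 0.0
```

>>> servo_tool:
  increments:
    - [0,0,-0.05,0,0,0,0.6]
    - [0,0,-0.05,0,0,0,0.5]
    - [0,0,-0.05,0,0,0,0.44]
    - [0,0,-0.05,0,0,0,0.4]
    - [0,0,-0.05,0,0,0,0.36]
    - [0,0,-0.05,0,0,0,0.32]
    - [0,0,-0.05,0,0,0,0.25]
    - [0,0,-0.05,0,0,0,-1]
    - [0,0,-0.05,0,0,0,-1]
    - [0,0,-0.05,0,0,0,-1]

```text
t: 22.57
ee_pos: [481.6, 8.3, 4.6]
orientation: [0.777, 3.044, -0.0]
ft_force: [-0.8, -2.1, 5.7]
width: 60.0
grasp_force: 30.0
```

>>> servo_tool:
  increments:
    - [0,0,0.2,0,0,0,-1]
    - [0,0,0.5,0,0,0,-1]
    - [0,0,1,0,0,0,-1]
    - [0,0,2,0,0,2,-1]
    - [0,0,4,0,0,6,-1]
    - [0,0,6.5,0,0,10,-1]
    - [0,0,9,0,0,13.6,-1]
    - [0,0,9,0,0,13.6,-1]
    - [0,0,9,0,0,13.6,-1]

```text
t: 23.32
ee_pos: [482.5, 8.5, 95.5]
orientation: [0.413, 3.111, 0.001]
ft_force: [-0.3, 0.3, -2.9]
width: 59.6
grasp_force: 30.0
```

```bash
python3 - <<'E'
from h import *
s=ctrl.get_image("side"); d=ctrl.get_image("top")
a=cv2.resize(s["image"][140:190,370:440,::-1],None,fx=6,fy=6,interpolation=2)
b=cv2.resize(d["image"][205:275,405:460,::-1],None,fx=6.8,fy=6.8,interpolation=2)
H=max(a.shape[0],b.shape[0]); pad=lambda i:cv2.copyMakeBorder(i,0,H-i.shape[0],0,0,0)
cv2.imwrite("pics/c9.png",np.hstack([pad(a),pad(b)]));print(a.shape,b.shape,ctrl.get_obs()["ee_pos"])
E
```

```text
(300, 420, 3) (476, 374, 3) [480.92591153   8.46577713  93.76788198]
```

View pics/c9.png

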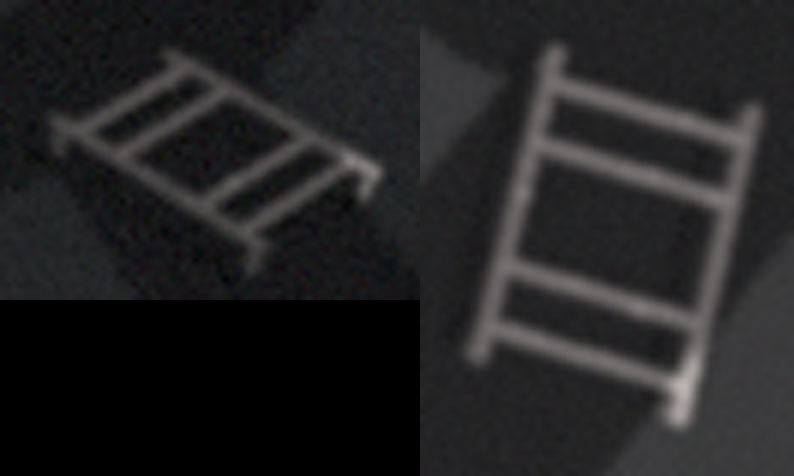

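```bash
python3 - <<'E'
from h import *
s=ctrl.get_image("side"); d=ctrl.get_image("top")
S=[at(s,u/6-.5+370,v/6-.5+140,19)[:2] for u,v in((53,124),(265,242),(170,55),(378,170))]
T=[at(d,(u-420)/6.8-.5+405,v/6.8-.5+205,19)[:2] for u,v in((556,48),(478,360),(753,108),(680,424))]
for q in(S,T):
    print(np.mean(q,0),[np.degrees(np.arctan2(*(q[i+1]-q[i])[::-1])).round(1) for i in(0,2)],[np.linalg.norm(q[i+1]-q[i]).round() for i in(0,2)])
E
```

```text
[ 429.875 -354.475] [np.float64(167.4), np.float64(165.9)] [np.float64(138.0), np.float64(139.0)]
[ 431.025 -355.9  ] [np.float64(164.7), np.float64(164.9)] [np.float64(143.0), np.float64(144.0)]
```

>>> servo_tool:
  increments:
    - [-0.2,-1.5,0,0,0,0,-1]
    - [-0.6,-4.5,0,0,0,0,-1]
    - [-1.1,-8,0,0,0,0,-1]
    - [-1.6,-11.5,0,0,0,0,-1]
    - [-2.1,-15,0,0,0,0,-1]
    - [-2.6,-18.5,0,0,0,0,-1]
    - [-3.1,-22,0,0,0,0,-1]
    - [-3.6,-25.5,0,0,0,0,-1]
    - [-4.1,-29,0,0,0,0,-1]
    - [-4.6,-32.5,0,0,0,0,-1]
    - [-5,-35,-0.5,0,0,0,-1]
    - [-5.14,-36.4,-1.5,0,0,0,-1]
    - [-5.14,-36.4,-3.5,0,0,0,-1]
    - [-5.14,-36.4,-5.3,0,0,0,-1]
    - [-5.14,-36.4,-6.2,0,0,0,-1]
    - [-5.14,-36.4,-6.4,0,0,0,-1]
    - [-5.14,-36.4,-6.4,0,0,0,-1]
    - [-5.14,-36.4,-6.4,0,0,0,-1]

```text
t: 25.02
ee_pos: [430.5, -355.2, 30.4]
orientation: [-0.411, -3.115, -0.0]
ft_force: [0.1, -1.0, -2.7]
width: 59.5
grasp_force: 30.0
```

>>> servo_tool:
  increments:
    - [0,0,-0.08,0,0,0,-1]
    - [0,0,-0.16,0,0,0,-1]
    - [0,0,-0.23,0,0,0,-1]
    - [0,0,-0.28,0,0,0,-1]
    - [0,0,-0.28,0,0,0,-1]

```text
t: 25.43
ee_pos: [430.3, -355.6, 27.8]
orientation: [0.411, 3.114, -0.0]
ft_force: [-0.5, 0.4, -2.5]
width: 59.8
grasp_force: 30.0
```

>>> servo_tool:
  increments:
    - [0,0,-0.04,0,0,0,-1]
    - [0,0,-0.08,0,0,0,-1]
    - [0,0,-0.11,0,0,0,-1]
    - [0,0,-0.14,0,0,0,-1]
    - [0,0,-0.14,0,0,0,-1]

```text
t: 25.85
ee_pos: [430.2, -355.6, 26.6]
orientation: [0.412, 3.114, -0.0]
ft_force: [-2.0, 0.4, 4.0]
width: 59.3
grasp_force: 30.0
```

>>> servo_tool:
  increments:
    - [0,0,0,0,0,0,0.42]
    - [0,0,0,0,0,0,0.5]
    - [0,0,0,0,0,0,0.7]
    - [0,0,0,0,0,0,0.8]
    - [0,0,0,0,0,0,0.8]
    - [0,0,0.5,0,0,0,0.8]
    - [0,0,2,0,0,0,0.8]
    - [0,0,5,0,0,0,0.8]
    - [0,0,9,0,0,0,0.8]
    - [0,0,13,0,0,0,0.8]
    - [2,-4,16,0,0,0,0.8]
    - [4,-8,18,0,0,0,0.8]
    - [4,-12,18,0,0,0,0.8]
    - [4,-16,18,0,0,0,0.8]
    - [0,-20,18,0,0,0,0.8]
    - [-4,-23,18,0,0,0,0.8]
    - [-8,-25,18,0,0,0,0.8]
    - [-8,-25,18,0,0,0,0.8]
    - [-8,-25,18,0,0,0,0.8]

```text
t: 27.43
ee_pos: [344.7, -608.8, 206.3]
orientation: [-0.419, -3.112, 0.002]
ft_force: [0.9, -0.1, 0.7]
width: 78.8
grasp_force: 0.0
```

```bash
python3 - <<'E'
from h import *
s=ctrl.get_image("side"); d=ctrl.get_image("top")
t=lambda i,x,y,w,h:cv2.resize(i["image"][y:y+h,x:x+w,::-1],(390,290),interpolation=2)
cv2.imwrite("pics/c10.png",np.vstack([np.hstack([t(s,300,120,160,119),t(s,285,130,78,58)]),np.hstack([t(d,390,185,100,74),t(d,165,115,210,156)])]))
print(tan("side",30,(365,110,450,210)),tan("top",38,(395,195,470,275)),ctrl.get_obs()["ee_pos"])
E
```

```text
(array([ 429.8, -354.9]), array([ 79.6, 144.4]), 75.3) (array([ 430.8, -353.4]), array([ 66.7, 136.7]), 74.6) [ 350.8997332  -604.96292295  206.29423986]
```

View pics/c10.png

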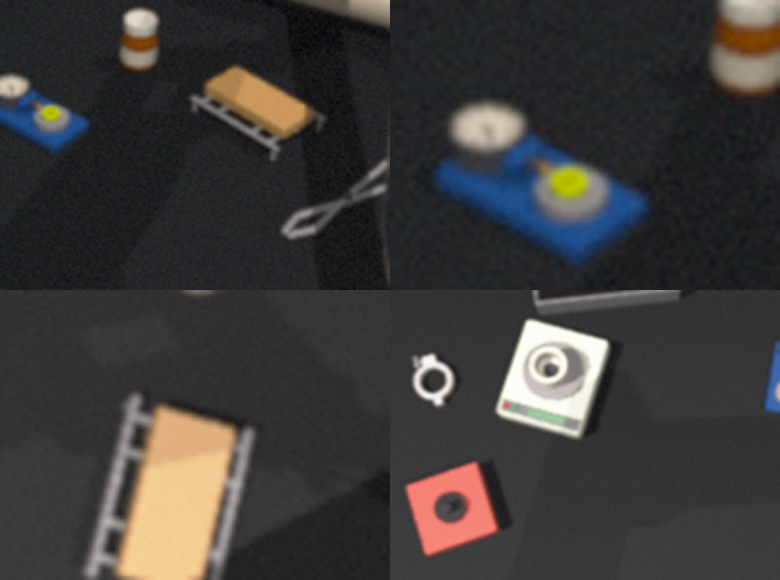

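The lid is at (450,507) on the brick, the crucible at (550,365) on the pan, the ring at (570,182) flat on the anvil, and the setter lies lengthwise on the rack. The jar and clamp have not moved, so I'm handing in.

```bash
python3 -c "
from workcell import ctrl
print(ctrl.close_job())"
```

```text
the job is handed in; nothing more can be done
None
```

I placed all four pieces in the order asked, each upright and near the middle of its place by the last camera views, left the jar and clamp untouched, and handed the job in at about 27.5 s; no verdict was returned.

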